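# Unload the vial plate from the sloped stand

### The job

Swing the steel keeper on the sloped loading stand fully aside, then lift the aluminium vial plate by its handle block straight off along its two slanting locating pins, without cocking or forcing it. Lower it by hand (no dropping) into the empty white tray, let go and leave it lying flat on the tray's floor, handle up, with the keeper still aside; leave everything else where it stands.

Things in the scene. Friction and masses are not known exactly. Their poses are not given: they have to be found in the camera images.
- deck_c (a point): Centre of the top face of the fixed loading stand's deck (grey, 135 mm along the slope x 200 mm wide), 78 mm above the bench here. z: the deck's outward normal and the direction of the pins, leaning 30 degrees from vertical towards the stand's front, roughly towards the robot; x up the slope; y level. The pins stand at (x, y) = (-28, +48) and (+28, -48) mm: 8 mm thick, 40 mm high, round-tipped.
- plate_base (a point): Centre of the underside of the aluminium vial plate, 86 (x) x 128 (y) x 20 (z) mm, with rows of dark wells; 0.3 to 0.55 kg, balanced about its handle. z: its upward normal. It starts lying on the deck with its axes along the deck's, the pins passing through two 10 mm holes (1 mm play all round) and standing 20 mm out of its top.
- plate_grip (a point): Point to grip on the plate's handle block, 52 mm above the plate's underside, same axes as the plate. The block stands in the middle of the plate: 20 mm (x) x 36 mm (y), from 20 to 72 mm above the underside. Rigidly part of the plate.
- keeper (a joint): Angle of the keeper, a flat steel turn-button on the deck's +y side. 0 to 0.2 at the start: its short end (34 mm long, 14 mm wide) lies over the plate's edge. It grows to 1.5 at its stop as the long end with its post swings down the slope (towards deck -x, anticlockwise seen from above); the plate is free above 1.1. Stays where left; about 2 N at the post turns it.
- keeper_pivot (a point): Centre of the keeper's underside on its pivot, at deck (18, 84, 22.5) mm. The pivot axis is the deck's z. The keeper's bar is 6 mm thick.
- keeper_post (a point): Point on the axis of the keeper's black round post, 12 mm in diameter, which stands along the deck's z at the keeper's long end, 46 mm from the pivot axis. The post runs from 28.5 to 78.5 mm above the deck; this point is 58.5 mm above the deck.
- tray_in (a point): Centre of the inner floor of the shallow white tray, open on top, 165 (x) x 215 (y) mm outside, walls 5 mm thick and 24 mm high in all, the floor 5 mm above the bench; inside 155 x 205 mm. Level, does not move; z up, y along its longer side.
- amber_bottle: amber glass bottle, 68 mm across, 150 mm tall; bystander; origin at the centre of its underside
- beaker: open glass beaker, 66 mm across, 85 mm tall; bystander; origin at the centre of its underside
- jar: small closed glass jar, 44 mm across, 55 mm tall, standing between stand and tray; bystander; origin at the centre of its underside
- vial_box: cardboard box 100 x 140 x 45 mm; bystander; origin at the centre of its underside
- screwdriver: screwdriver lying on the bench; bystander
- wrench: steel wrench lying on the bench; bystander
Not all that is in view belongs to the job. Leave any blue or red look-alike of the part that bears plate_base alone.

How it is judged (in metres and radians):
On the way, in this order (a step that is already met when the one before it is completed fails the run):
1. the keeper is swung aside (past 1.2 rad) while the plate still lies on its pins (value of joint keeper above 1.2 rad and distance between plate_base and deck_c below 0.01 m), for 0.1 s.
2. the plate is drawn straight off along the pins to their tips (z of plate_base in the frame of deck_c above 0.034 m and horizontal distance between plate_base and deck_c below 0.06 m and angle between the z axis of plate_base and the z axis of deck_c, either way round below 0.15 rad).
3. the plate is lowered flat onto the tray's floor while still held (z of plate_base in the frame of tray_in between -0.004 and 0.004 m and horizontal distance between plate_base and tray_in below 0.065 m and angle between plate_base's own z axis and vertical below 0.1 rad and contact force between the fingers and plate above 0.5 N), for 0.1 s.
At the end, for the whole second after the job is handed in: the plate lies at rest on the tray's floor, handle up, its underside within 4 mm of the floor and level within 0.05 rad, its centre within 65 mm of the tray's centre; the keeper is still swung aside, past 1.2 rad (z of plate_base in the frame of tray_in between -0.004 and 0.004 m and horizontal distance between plate_base and tray_in below 0.065 m and angle between plate_base's own z axis and vertical below 0.05 rad and value of joint keeper above 1.2 rad and linear speed of plate below 0.01 m/s); the robot touches nothing.
It fails at once if the plate is cocked more than 0.13 rad against the deck while still on its pins (distance between plate_base and deck_c below 0.036 m and angle between the z axis of plate_base and the z axis of deck_c, either way round above 0.13 rad).
It fails at once if the plate is forced against the stand, its pins or its keeper with more than 45 N (contact force between plate and stand above 45 N).
It fails at once if a bystander is moved more than 40 mm (distance of any of amber_bottle, beaker, jar, vial_box, screwdriver, wrench from where it was at the start of the episode above 0.04 m).
It also fails if it takes over 59 s, if anything falls off the work surface, if the arm or the gripper's body presses on something with over 40 N, if the wrist force passes 120 N, or if a joint passes its speed limit or range.

### The arm

A 6-joint arm with a two-finger parallel gripper is mounted at the origin on the work surface. World frame = base frame: x ahead of the robot, y to its left, z up, the work surface at z = 0. Lengths are in m, angles in degrees, forces in N, time in s.
With the tool pointing down it reaches from about 0.35 to 0.875 m from the base axis. Payload 4.2 kg.
Tool frame: the origin (TCP) lies at the centre of the arm's flange, where the gripper is bolted on; the fingertips stand 182 mm ahead of it and the grasp point (between the pads) lies 164 mm ahead of it (r.nose_length is the distance from the TCP to the fingertips, in m); z points along the fingers, y is the line along which they close (so a half turn about z gives the same grasp; the last joint's range is limited). The gripper opens to 87 mm and grips with 3 to 60 N. Pads are 19 mm wide; open, the fingers measure 117 mm over their backs; the gripper's body (75 mm by 190 mm) begins 51 mm behind the grasp point.
Start: joints at [-55.886, 22.042, 0.453, 0, -68.411, -14.817], TCP at [0.207, -0.59, 0.405] pointing down, gripper open.
Joint ranges: [-179.83, 179.83], [-69.29, 118.12], [-61.27, 80.66], [-181.25, 117.63], [-171.15, -9.14], [-177.46, 177.46]. Speed limits (degrees/s): [159.86, 159.86, 180, 180, 180, 180].

### API

Orientations are given as a 3x3 rotation matrix whose columns are the frame's x, y, z axes.
In Python, from station import r, vision gives the robot as it stands. The module is installed in compiled form; this text tells all that it offers.
- The arm moves only by the shell command python3 -m creep 'ROWS'. ROWS is JSON, a list of rows, each a list of 7 numbers: the opening, from -1 (shut) to 1 (fully open), then the shift along the tool's x, y, z in mm, then the turn, a rotation vector about the tool's x, y, z in degrees. A call has 1 to 8 rows; each row is the pose to reach, as a shift and turn from the pose commanded when the call began, along the tool's axes at that moment; what a row does not reach only later rows make up. A row lasts 1/12 s, in which the tool goes at most 41.7 mm and 7.16 degrees, less where a joint would pass 70% of its speed; a pose out of reach is approached as far as the arm can. A call with a gripper value outside its range is refused whole. The fingers move at their own pace and stop on an object; the grip force is fixed at half the most. Time passes only in rows, so rows that repeat a pose let the fingers close. It gives the time, the measured TCP pose, the force, the opening and the grip force at its end, in the units of the state.
- r.sense(): the state, without advancing time (a new reading comes with each control period).
- vision.capture(name): name is "side" or "top" or "wrist"; returns (picture, depth): 400x640x3 uint8, red, green, blue; 400x640 float32, m along the optical axis (not along the pixel's ray), 0 where there is no reading.
- vision.camera_model(name): a dict with "vertical_fov" (degrees; the focal length in pixels is half the picture's height over the tangent of half this angle, whatever the lens; pixels are square), "cx", "cy" (the principal point, pixels), "extrinsics" (4x4, takes a point from camera to world coordinates); the wrist camera has in their place "mount" (4x4, takes a point from camera to tool coordinates, whose origin is the TCP and whose axes are the flange's). Camera axes: x right, y down, z forward; pixel columns grow to the right and rows downward; lengths in m; the calibration is good to about 2 mm. A picture is of the moment at which its call begins: read the wrist's pose just before it. camera_model takes no time and is no camera call.
- r.finish_job(): hands the job in; it is judged then, once.
Trained networks look in the newest picture that a camera, given by its name, has taken for a name from the list of things; names that differ only in an ending like _2 or _b are one class to them, and where a whole thing is asked for, a point or a joint stands for the part that bears it (a point fixed in the world has none). Each returns a list of dicts, best first, with "conf" (0 to 1); they miss things now and then, are a little off and sometimes report something else, mostly with a low value. They report only what shows in the picture. A call takes as long as a camera call. They do not tell look-alikes from the thing itself.
- vision.find_in(camera, thing): "uv" ([column, row] in pixels, amid what is visible of it).
- vision.cut_out(camera, thing): "region" (400x640 bool, what is visible of it) and "uv" ([column, row] in pixels, amid what is visible of it).
The state is a dict: "time_s": time; "joints": joint angles; "joint_velocities": joint speeds; "effort": joint torques, N m; "tcp_pos": TCP position; "ee_rot": TCP orientation; "wrist_force": force on the tool from outside, world axes, zero at the start; "moment": the same for the moment, N m; "gripper_width": opening from 0.0 (shut) to 1.0 (fully open); "gripper_force": force on a finger pad.
Only numpy, scipy, OpenCV 4.12 (cv2) and the standard library are available. Lean on these libraries where they do the work, as an engineer would, in place of code of your own. Each camera call takes 0.05 s, during which the arm holds its last target. There are 200 camera calls.

## Working session

There is one attempt and no reset: what is moved stays moved. The work goes in short steps, Python scripts to look and compute and a shell command to move; the robot and the scene stay as the last step left them, time stands still between calls to the robot, and variables do not carry over. Pictures are saved under pics/ and viewed, at most 10 in all, crops included, and the job is handed in when it is done.

```bash
mkdir -p pics
cat > h.py <<'E'
import numpy as np, cv2
from station import r, vision
def cap(n):
    s=r.sense(); p,d=vision.capture(n); m=vision.camera_model(n)
    if n=='wrist':
        T=np.eye(4);T[:3,:3]=np.array(s['ee_rot']);T[:3,3]=s['tcp_pos'];E=T@np.array(m['mount'])
    else: E=np.array(m['extrinsics'])
    f=200/np.tan(np.radians(m['vertical_fov'])/2)
    v,u=np.mgrid[:400,:640]
    P=np.stack([(u-m['cx'])/f*d,(v-m['cy'])/f*d,d],-1)
    return p,d,P@E[:3,:3].T+E[:3,3],(E,f,m['cx'],m['cy'])
def save(p,name): cv2.imwrite('pics/'+name,p[...,::-1])
E
python3 - <<'E'
from h import *
ps=[]
for n in ['top','side']:
    p,d,W,c=cap(n); np.savez('/tmp/'+n,p=p,d=d,W=W)
    print(n,c[0].round(3).tolist(),c[1:])
    for t in ['plate_base','plate_grip','keeper','keeper_pivot','keeper_post','deck_c','tray_in','jar','amber_bottle','beaker','vial_box']:
        for o in vision.find_in(n,t)[:3]:
            u,v=np.array(o['uv']).round().astype(int); print(t,round(o['conf'],2),u,v,W[v,u].round(3))
    save(p,n+'.png')
E
```

```text
top [[0.02, -0.984, 0.175, 0.277], [-1.0, -0.018, 0.015, -0.006], [-0.012, -0.175, -0.984, 1.683], [0.0, 0.0, 0.0, 1.0]] (np.float64(454.58693627195265), 316.60505892139486, 201.26026752367653)
plate_base 0.95 251 198 [0.563 0.249 0.114]
plate_base 0.78 312 255 [0.37  0.031 0.077]
plate_base 0.72 182 192 [0.589 0.509 0.07 ]
plate_grip 0.9 237 256 [0.362 0.296 0.072]
plate_grip 0.76 313 254 [0.374 0.028 0.073]
plate_grip 0.74 255 199 [0.558 0.234 0.123]
keeper 0.66 226 192 [0.584 0.34  0.108]
keeper_pivot 0.6 228 194 [0.576 0.331 0.116]
keeper_post 0.56 224 194 [ 0.598  0.372 -0.003]
keeper_post 0.33 255 184 [0.617 0.24  0.101]
deck_c 0.66 258 186 [0.609 0.228 0.105]
deck_c 0.5 225 191 [0.587 0.342 0.115]
tray_in 0.57 376 213 [ 0.535 -0.202  0.005]
jar 0.43 317 190 [0.61  0.019 0.044]
amber_bottle 0.7 288 158 [0.713 0.125 0.105]
amber_bottle 0.66 254 201 [0.55  0.236 0.132]
beaker 0.61 365 160 [ 0.739 -0.161 -0.   ]
beaker 0.24 316 190 [0.607 0.022 0.061]
vial_box 0.83 325 154 [ 0.749 -0.008  0.04 ]
vial_box 0.31 289 158 [0.716 0.122 0.096]
side [[0.698, -0.381, 0.606, -0.405], [-0.71
[... 200 characters left out ...]
_base 0.79 228 160 [0.569 0.462 0.075]
plate_base 0.76 268 175 [0.562 0.219 0.101]
plate_grip 0.74 214 202 [0.349 0.252 0.072]
plate_grip 0.69 227 158 [0.579 0.481 0.074]
plate_grip 0.63 263 175 [0.551 0.233 0.1  ]
keeper_pivot 0.59 250 160 [0.586 0.345 0.108]
keeper_pivot 0.31 320 175 [0.716 0.113 0.078]
keeper_post 0.5 248 161 [ 0.709  0.52  -0.002]
keeper_post 0.32 350 245 [ 0.544 -0.175  0.004]
deck_c 0.84 277 186 [0.567 0.18  0.069]
tray_in 0.64 349 246 [ 0.535 -0.179  0.007]
tray_in 0.45 406 325 [ 0.381 -0.496  0.007]
jar 0.73 322 208 [ 0.602 -0.003  0.04 ]
amber_bottle 0.92 318 177 [0.705 0.113 0.074]
beaker 0.71 382 207 [ 0.706 -0.172  0.067]
vial_box 0.49 276 185 [0.56  0.177 0.077]
```

View pics/top.png

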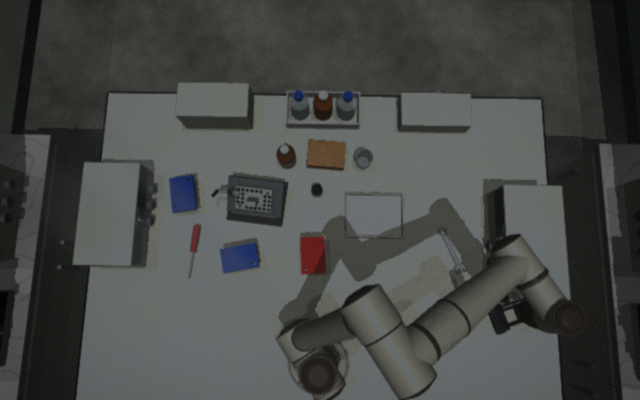

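View pics/side.png

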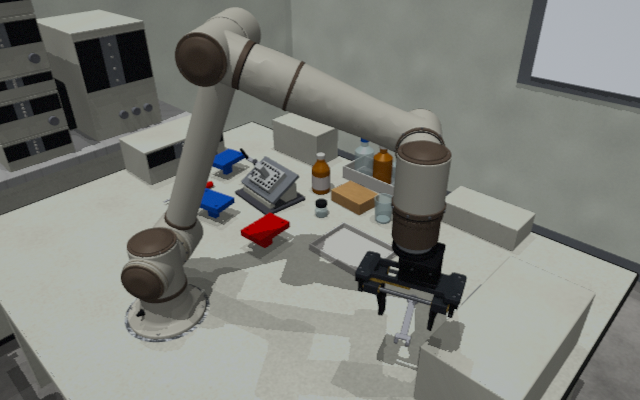

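The top view shows the stand with plate at about (255,199), the empty tray at (374,214) and the jar at (317,190). The blue and red plates are look-alikes. Next I'll fit the plate plane roughly.

```bash
cat > /tmp/a.py <<'E'
from h import *
for n in ['top']:
    p,d,W,c=cap(n)
    for t in ['plate_base','tray_in','keeper']:
      for o in vision.cut_out(n,t)[:4]:
        R=o['region']&(d>0); u=np.array(o['uv']).round(); X=W[R]
        print(t,round(o['conf'],2),u,R.sum(),X.min(0).round(3),X.max(0).round(3),np.median(X,0).round(3))
        if t=='plate_base' and 235<u[0]<275 and u[1]<220:
            Q=X
            for k in range(6):
                A=np.c_[Q[:,:2],np.ones(len(Q))]; co=np.linalg.lstsq(A,Q[:,2],rcond=None)[0]
                e=X[:,2]-np.c_[X[:,:2],np.ones(len(X))]@co; Q=X[abs(e)<max(.006,.03/(k+1))]
            nn=np.array([-co[0],-co[1],1]);nn/=np.linalg.norm(nn);print('normal',nn,len(Q),Q.mean(0))
            print(cv2.minAreaRect(np.argwhere(R)[:,::-1].astype(np.float32)))
        if t=='tray_in': print(cv2.minAreaRect(X[:,:2].astype(np.float32)*1000))
print(r.sense())
E
python3 /tmp/a.py
python3 - <<'E'
import cv2
p=cv2.imread('pics/top.png')[160:240,190:310]; cv2.imwrite('pics/topc.png',cv2.resize(p,None,fx=6,fy=6,interpolation=cv2.INTER_CUBIC))
E
```

```text
plate_base 0.72 [312. 255.] 897 [ 0.307 -0.015 -0.008] [0.435 0.076 0.084] [0.371 0.029 0.072]
plate_base 0.69 [237. 257.] 899 [ 0.305  0.22  -0.005] [0.409 0.359 0.085] [0.356 0.288 0.073]
plate_base 0.67 [254. 198.] 876 [0.52  0.178 0.059] [0.616 0.312 0.151] [0.565 0.24  0.102]
normal [-0.48729776  0.05297536  0.8716275 ] 599 [0.56468459 0.24072259 0.09687019]
((253.40773010253906, 197.7384796142578), (37.70655822753906, 25.179048538208008), 7.125016689300537)
plate_base 0.38 [226. 192.] 120 [ 0.56   0.293 -0.001] [0.601 0.398 0.161] [0.584 0.341 0.115]
tray_in 0.58 [375. 214.] 2622 [ 0.442 -0.3   -0.009] [ 0.608 -0.082  0.034] [ 0.525 -0.194  0.006]
((525.1888427734375, -190.99667358398438), (217.52947998046875, 166.18711853027344), 89.99886322021484)
keeper 0.61 [365. 161.] 295 [ 0.696 -0.191 -0.007] [ 0.76  -0.121  0.09 ] [ 0.738 -0.154  0.042]
{'time_s': 1.4, 'joints': array([-5.58865787e+01,  2.20403360e+01,  4.49942359e-01,  1.58681277e-03,
       -6.84118683e+01, -1.48165686e+01]), 'joint_velocities': array([-0.07260238, -0.04978306, -0.05342322, -0.00522465,  0.07982466,
       -0.05059525]), 'effort': array([ 4.92882264e-04, -3.90459037e+01,  1.87626064e+01,  4.22445998e+00,
        1.53948372e-02, -2.96457472e-05]), 'tcp_pos': array([ 0.20654195, -0.58984634,  0.40474999]), 'ee_rot': array([[-9.43815737e-01, -3.30472166e-01, -4.34625366e-05],
       [-3.30472167e-01,  9.43815738e-01,  1.82434409e-05],
       [ 3.49916766e-05,  3.15816053e-05, -9.99999999e-01]]), 'wrist_force': array([0.35576023, 0.45918133, 0.37544499]), 'moment': array([ 0.0120641 , -0.01508123,  0.03428741]), 'gripper_force': 0.0, 'gripper_width': 0.9998849805589735}
```

View pics/topc.png

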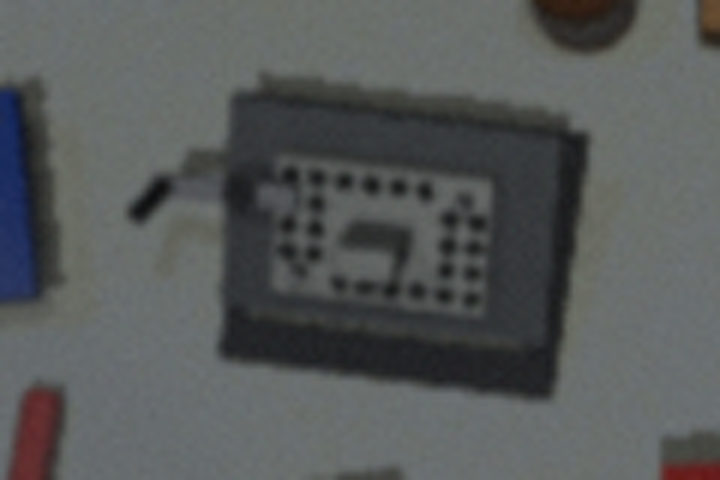

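Crop: the keeper's short end is over the plate's left edge at about (238,193). The post points left and up at about (215,193). Stand yaw is about -6.5°. I'll write a target helper and compute the moves to a viewing pose.

```bash
cat >> h.py <<'E'
from scipy.spatial.transform import Rotation as Ro
def deck(yaw=-6.5,c=(.573,.240,.079)):
    T=np.eye(4); T[:3,:3]=Ro.from_euler('ZY',[yaw,-30],degrees=True).as_matrix(); T[:3,3]=c; return T
def tool(a):  # tool axes in a z-up frame: z down, y (closing) at angle a from frame x
    a=np.radians(a); y=np.array([np.cos(a),np.sin(a),0]); z=np.array([0,0,-1.]); return np.c_[np.cross(y,z),y,z]
def go(R,p,s=None,R0=None,p0=None):
    if R0 is None: s=r.sense(); R0=np.array(s['ee_rot']); p0=np.array(s['tcp_pos'])
    print('shift mm',(R0.T@(np.array(p)-p0)*1000).round(1),'turn',Ro.from_matrix(R0.T@R).as_rotvec(degrees=True).round(2))
E
python3 - <<'E'
from h import *
D=deck(); print(D.round(3)); m=vision.camera_model('wrist'); print(m)
R=D[:3,:3]@tool(180); p=D[:3,3]+.42*D[:3,2]; print(R.round(2),p)
E_=np.eye(4);E_[:3,:3]=R;E_[:3,3]=p;E_=np.linalg.inv(E_@np.array(m['mount']))
f=200/np.tan(np.radians(m['vertical_fov'])/2)
for q in [(0,0,0),(18,130,60),(0,-60,20)]:
    x=E_@D@np.r_[np.array(q)/1000,1]; print(q,x[0]/x[2]*f+m['cx'],x[1]/x[2]*f+m['cy'])
s=r.sense();R0=np.array(s['ee_rot'])
go(R0,[.45,-.2,.43]); go(R,[.40,0,.43]); go(R,p)
E
```

```text
[[ 0.86   0.113 -0.497  0.573]
 [-0.098  0.994  0.057  0.24 ]
 [ 0.5    0.     0.866  0.079]
 [ 0.     0.     0.     1.   ]]
{'vertical_fov': 71.67257529706777, 'cx': 313.1269018520262, 'cy': 199.48823492195746, 'mount': array([[ 9.63260503e-04, -9.68772319e-01, -2.47950127e-01,
         6.67534849e-02],
       [ 9.99999536e-01,  9.37280981e-04,  2.22819750e-04,
        -1.10551365e-03],
       [ 1.65373321e-05, -2.47950226e-01,  9.68772773e-01,
         1.96627724e-02],
       [ 0.00000000e+00,  0.00000000e+00,  0.00000000e+00,
         1.00000000e+00]])}
[[-0.11 -0.86  0.5 ]
 [-0.99  0.1  -0.06]
 [-0.   -0.5  -0.87]] [0.36434991 0.26377267 0.44273067]
(0, 0, 0) 313.84448967828155 175.7973832786684
(18, 130, 60) 300.6308661755925 277.1984376779534
(0, -60, 20) 313.95389108106065 133.82495188655963
shift mm [-358.6  287.5  -25.3] turn [0. 0. 0.]
shift mm [-377.5  492.8  -25.2] turn [ 26.77 -16.79 -62.67]
shift mm [-431.   753.5  -38. ] turn [ 26.77 -16.79 -62.67]
```

```bash
python3 -m creep '[[1,-100,80,-10,0,0,0],[1,-200,160,-15,0,0,0],[1,-250,200,-20,0,0,0],[1,-300,240,-25,0,0,0],[1,-359,288,-25,6,-4,-14],[1,-359,288,-25,12,-8,-28],[1,-359,288,-25,15,-10,-35],[1,-359,288,-25,18,-12,-42]]'
python3 - <<'E'
from h import *
D=deck();R=D[:3,:3]@tool(180); go(R,D[:3,3]+.42*D[:3,2])
E
```

```text
time_s: 2.07
tcp_pos: [0.3834, -0.3057, 0.4242]
ee_rot: [[-0.696, -0.687, 0.209], [-0.713, 0.695, -0.093], [-0.081, -0.214, -0.973]]
wrist_force: [0.9, -0.5, 0.3]
gripper_width: 0.998
gripper_force: 0.0
shift mm [-394.5  404.7  -75. ] turn [ 15.41  -9.5  -36.97]
```

```bash
python3 -m creep '[[1,-394,405,-75,15.4,-9.5,-37],[1,-394,405,-75,15.4,-9.5,-37],[1,-394,405,-75,15.4,-9.5,-37],[1,-394,405,-75,15.4,-9.5,-37],[1,-394,405,-75,15.4,-9.5,-37],[1,-394,405,-75,15.4,-9.5,-37],[1,-394,405,-75,15.4,-9.5,-37],[1,-394,405,-75,15.4,-9.5,-37]]'
python3 - <<'E'
from h import *
D=deck();R=D[:3,:3]@tool(180); go(R,D[:3,3]+.42*D[:3,2])
E
```

```text
time_s: 2.73
tcp_pos: [0.3716, 0.0268, 0.4355]
ee_rot: [[-0.117, -0.861, 0.495], [-0.993, 0.103, -0.057], [-0.002, -0.499, -0.867]]
wrist_force: [1.5, -0.1, -0.0]
gripper_width: 1.0
gripper_force: 0.0
shift mm [-234.5   27.   -23.4] turn [ 0.09 -0.02 -0.28]
```

```bash
python3 -m creep '[[1,-235,27,-23,0,0,0],[1,-235,27,-23,0,0,0],[1,-235,27,-23,0,0,0],[1,-235,27,-23,0,0,0],[1,-235,27,-23,0,0,0],[1,-235,27,-23,0,0,0],[1,-235,27,-23,0,0,0],[1,-235,27,-23,0,0,0]]'
cat > look.py <<'E'
from h import *
import sys
p,d,W,c=cap('wrist'); np.savez('/tmp/w',p=p,d=d,W=W); save(cv2.convertScaleAbs(p,alpha=1.5),sys.argv[1])
D=deck(); L=(W-D[:3,3])@D[:3,:3]*1000
for t in ['plate_base','plate_grip','keeper','keeper_pivot','keeper_post','deck_c']:
    for o in vision.find_in('wrist',t)[:2]:
        u,v=np.array(o['uv']).round().astype(int); print(t,round(o['conf'],2),u,v,W[v,u].round(3),'deck',L[v,u].round(1))
E
python3 look.py w1.png
```

```text
time_s: 3.4
tcp_pos: [0.3662, 0.2644, 0.4417]
ee_rot: [[-0.116, -0.862, 0.493], [-0.993, 0.101, -0.057], [-0.001, -0.496, -0.868]]
wrist_force: [-0.7, -0.5, -0.7]
gripper_width: 1.001
gripper_force: 0.0
plate_base 0.98 312 175 [0.539 0.23  0.139] deck [  2.  -13.4  68.5]
plate_base 0.86 432 6 [0.411 0.064 0.072] deck [-125.4 -192.7   64.3]
plate_grip 0.76 486 186 [0.36  0.258 0.073] deck [-188.1   -6.3  101.9]
plate_grip 0.58 312 176 [0.539 0.231 0.14 ] deck [  2.  -12.4  69.8]
keeper 0.68 299 236 [0.584 0.319 0.117] deck [20.6 79.3 32.2]
keeper_pivot 0.68 300 238 [0.583 0.322 0.116] deck [19.3 82.6 31.6]
keeper_post 0.75 299 236 [0.584 0.319 0.117] deck [20.6 79.3 32.2]
deck_c 0.89 294 147 [0.582 0.195 0.108] deck [ 26.2 -43.4  18.3]
```

View pics/w1.png

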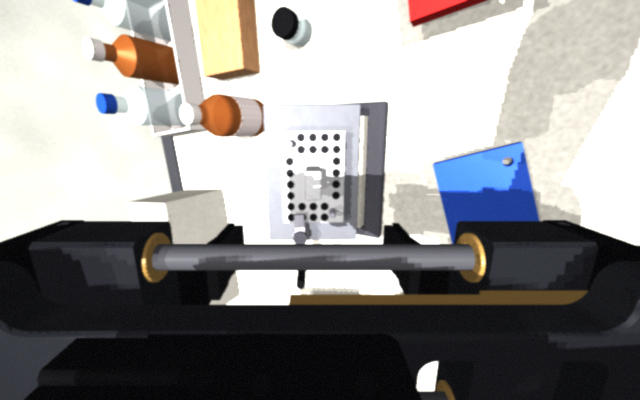

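The wrist view shows the plate at about (318,175), the handle at (314,182), the keeper pivot at (300,232) and the post partly behind the gripper at (301,278). Next I'll refine the pose from depth.

```bash
cat > fit.py <<'E'
from h import *
a=np.load('/tmp/w.npz'); W=a['W'];d=a['d'];D=deck(); L=(W-D[:3,3])@D[:3,:3]*1000
ok=(d>0.1)
def sel(x,y,z): return ok&(abs(L[...,0]-x[0])<x[1])&(abs(L[...,1]-y[0])<y[1])&(abs(L[...,2]-z[0])<z[1])
pl=sel((0,45),(-5,70),(20,7)); X=L[pl]
for k in range(4):
    A=np.c_[X[:,:2],np.ones(len(X))]; co=np.linalg.lstsq(A,X[:,2],rcond=None)[0]; X=X[abs(X[:,2]-A@co)<3]
print('top plane',co,len(X)); 
R=cv2.minAreaRect(X[:,:2].astype(np.float32)); print('plate rect',R, np.percentile(X[:,:2],[1,99],axis=0))
de=L[sel((0,75),(0,105),(0,5))]; print('deck',len(de),np.percentile(de,[1,50,99],axis=0).round(1)); print(cv2.minAreaRect(de[:,:2].astype(np.float32)))
h=L[sel((0,30),(0,40),(70,8))]; print('handle',len(h),np.percentile(h,[5,50,95],axis=0).round(1)); print(cv2.minAreaRect(h[:,:2].astype(np.float32)))
k=L[sel((18,30),(84,22),(28.5,4))]; print('keeper',len(k),np.percentile(k,[2,50,98],axis=0).round(1))
q=L[sel((10,60),(125,35),(55,30))]; print('post',len(q),np.percentile(q,[2,50,98],axis=0).round(1) if len(q) else '')
E
python3 fit.py
```

```text
top plane [2.41493372e-04 2.37010360e-03 1.82656596e+01] 4897
plate rect ((0.6489372253417969, -0.07256317138671875), (86.18738555908203, 128.23741149902344), 0.3540601134300232) [[-41.53675388 -63.04401676]
 [ 42.88412266  62.73966766]]
deck 6610 [[-64.8 -98.9  -4. ]
 [  0.5 -32.5  -2. ]
 [ 68.2  97.5  -0. ]]
((1.75933837890625, -0.116363525390625), (135.12818908691406, 199.95169067382812), 0.3064582943916321)
handle 486 [[ -8.8 -17.2  68.3]
 [  0.8  -1.5  69.9]
 [ 10.1  14.6  71.2]]
((0.808812141418457, -0.8223457336425781), (34.96247100830078, 19.67133903503418), 89.90409851074219)
keeper 234 [[10.8 63.  25.5]
 [19.3 78.  30.1]
 [27.8 90.5 32.2]]
post 163 [[ 11.7  90.4  30.7]
 [ 16.8 125.5  68.9]
 [ 22.9 133.9  77.7]]
```

```bash
sed -i 's/yaw=-6.5,c=(.573,.240,.079)/yaw=-6.2,c=(.5746,.2398,.0777)/' h.py
python3 - <<'E'
from h import *
D=deck();R=D[:3,:3]@tool(223)
P=lambda x,y,z:(D@np.array([x/1000,y/1000,z/1000,1]))[:3]
go(R,P(16,130,300)); p0=P(16,130,222.5); go(R,p0)
for th in np.linspace(.03,1.42,8):
    q=np.array([18-46*np.sin(th),84+46*np.cos(th)]); n=np.array([-.73,-.68])*min(7,1+th*20); q+=n; print(round(th,2),end=' '); go(R,P(*q,222.5),0,R,p0)
E
```

```text
shift mm [-131.2  -14.1  119.7] turn [  0.28  -0.15 -43.62]
shift mm [-131.5  -14.4  197.2] turn [  0.28  -0.15 -43.62]
0.03 shift mm [ 0.4  1.2 -0. ] turn [0. 0. 0.]
0.23 shift mm [-4.9 12.5 -0. ] turn [0. 0. 0.]
0.43 shift mm [-8.6 22.3 -0. ] turn [0. 0. 0.]
0.63 shift mm [-10.6  31.2  -0. ] turn [0. 0. 0.]
0.82 shift mm [-10.9  40.3   0. ] turn [0. 0. 0.]
1.02 shift mm [-9.3 49.3 -0. ] turn [0. 0. 0.]
1.22 shift mm [-6.  57.8 -0. ] turn [0. 0. 0.]
1.42 shift mm [-1.1 65.4 -0. ] turn [0. 0. 0.]
```

```bash
python3 -m creep '[[0,-131,-14,120,0,0,-43.6],[0,-131,-14,120,0,0,-43.6],[0,-131,-14,120,0,0,-43.6],[0,-131,-14,120,0,0,-43.6],[0,-131,-14,120,0,0,-43.6],[0,-131,-14,120,0,0,-43.6],[0,-131,-14,120,0,0,-43.6],[0,-131,-14,120,0,0,-43.6]]'
python3 look.py w2.png
python3 - <<'E'
from h import *
a=np.load('/tmp/w.npz');L=(a['W']-deck()[:3,3])@deck()[:3,:3]*1000;d=a['d']
m=(d>.1)&(abs(L[...,0]-10)<60)&(abs(L[...,1]-125)<30)&(abs(L[...,2]-60)<25);q=L[m];print(len(q),np.percentile(q,[5,50,95],axis=0).round(1) if len(q) else '')
D=deck();R=D[:3,:3]@tool(223)
P=lambda x,y,z:(D@np.array([x/1000,y/1000,z/1000,1]))[:3]
go(R,P(16,130,222.5))
E
```

```text
time_s: 4.42
tcp_pos: [0.4534, 0.3842, 0.3448]
ee_rot: [[0.506, -0.707, 0.493], [-0.792, -0.608, -0.058], [0.341, -0.361, -0.868]]
wrist_force: [-0.6, -0.0, 0.5]
gripper_width: 0.528
gripper_force: 0.0
plate_base 0.89 283 284 [0.571 0.463 0.072] deck [-26.3 221.8   8.9]
plate_base 0.88 425 105 [0.558 0.249 0.129] deck [10.1  7.2 53.2]
plate_grip 0.89 611 224 [0.402 0.236 0.074] deck [-150.3  -22.5   82.5]
plate_grip 0.82 425 107 [0.555 0.252 0.134] deck [10.5 10.1 59.4]
keeper 0.85 336 173 [0.588 0.333 0.112] deck [19.5 93.8 28. ]
keeper_pivot 0.65 334 175 [0.588 0.335 0.113] deck [19.7 96.3 29. ]
keeper_post 0.67 334 173 [0.589 0.334 0.113] deck [20.9 95.  28.3]
deck_c 0.76 374 91 [0.61  0.252 0.106] deck [43.3 16.3  7.5]
358 [[ 13.6 123.7  40.6]
 [ 19.3 127.2  76.7]
 [ 23.  133.2  79.4]]
shift mm [ 0.7 -0.2 77.8] turn [ 0.25  0.01 -0.  ]
```

View pics/w2.png

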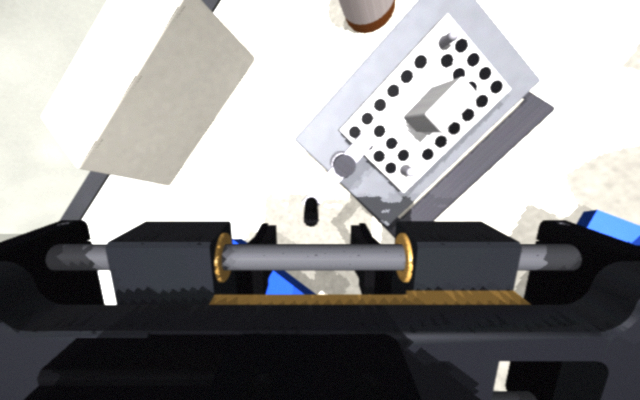

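The picture shows the post at (311,210), between the fingers. I'll descend and narrow, then sweep along the arc.

```bash
python3 -m creep '[[0,1,0,30,0,0,0],[0,1,0,55,0,0,0],[0,1,0,78,0,0,0],[-0.4,1,0,78,0,0,0],[-0.4,1,0,78,0,0,0],[-0.4,1,0,78,0,0,0]]' && python3 -m creep '[[-0.4,-5,12,0,0,0,0],[-0.4,-9,22,0,0,0,0],[-0.4,-11,31,0,0,0,0],[-0.4,-11,40,0,0,0,0],[-0.4,-9,49,0,0,0,0],[-0.4,-6,58,0,0,0,0],[-0.4,-1,65,0,0,0,0],[-0.4,-1,65,0,0,0,0]]'
```

```text
time_s: 5.27
tcp_pos: [0.4921, 0.3796, 0.2785]
ee_rot: [[0.508, -0.705, 0.494], [-0.791, -0.61, -0.057], [0.341, -0.362, -0.867]]
wrist_force: [0.9, 0.3, 1.2]
gripper_width: 0.359
gripper_force: 0.0
time_s: 5.93
tcp_pos: [0.4452, 0.3405, 0.256]
ee_rot: [[0.509, -0.704, 0.496], [-0.791, -0.61, -0.055], [0.341, -0.364, -0.867]]
wrist_force: [0.4, -0.5, -0.4]
gripper_width: 0.3
gripper_force: 0.0
```

```bash
python3 -m creep '[[-0.4,-1,0,-30,0,0,0],[-0.4,-1,0,-60,0,0,0],[0,0,0,-100,0,0,0],[0,0,0,-120,0,0,0],[0,0,0,-120,0,0,0]]'
python3 look.py w3.png
python3 - <<'E'
from h import *
a=np.load('/tmp/w.npz');L=(a['W']-deck()[:3,3])@deck()[:3,:3]*1000;d=a['d']
m=(d>.1)&(abs(L[...,0]-0)<60)&(abs(L[...,1]-110)<40)&(abs(L[...,2]-65)<25);q=L[m];print(len(q),np.percentile(q,[5,50,95],axis=0).round(1) if len(q) else '')
D=deck();R=D[:3,:3]@tool(180)
P=lambda x,y,z:(D@np.array([x/1000,y/1000,z/1000,1]))[:3]
go(R,P(0,0,280));go(R,P(0,0,216))
E
```

```text
time_s: 6.35
tcp_pos: [0.3848, 0.3497, 0.3639]
ee_rot: [[0.51, -0.701, 0.498], [-0.792, -0.609, -0.046], [0.336, -0.371, -0.866]]
wrist_force: [-1.4, 0.1, 0.8]
gripper_width: 0.443
gripper_force: 0.0
plate_base 0.91 353 105 [0.543 0.246 0.142] deck [ 4.7  2.4 71.4]
plate_base 0.89 507 227 [0.381 0.245 0.071] deck [-170.2  -15.6   90.8]
plate_grip 0.74 622 37 [0.416 0.064 0.072] deck [-123.2 -191.9   64.7]
plate_grip 0.73 351 106 [0.544 0.247 0.143] deck [ 5.4  4.3 72. ]
keeper 0.88 294 159 [0.578 0.318 0.107] deck [10.1 78.5 28.5]
keeper_pivot 0.71 290 163 [0.577 0.324 0.111] deck [10.4 84.1 32.2]
keeper_post 0.86 294 162 [0.576 0.321 0.106] deck [ 7.9 81.  28. ]
keeper_post 0.46 351 108 [0.543 0.249 0.142] deck [ 4.2  5.4 71.5]
210 [[-30.6  82.   45.1]
 [-24.7  85.9  77.6]
 [-20.8  91.8  79.4]]
shift mm [84.9 34.9 61.1] turn [ 0.41 -0.24 43.07]
shift mm [ 84.8  34.4 125.1] turn [ 0.41 -0.24 43.07]
```

View pics/w3.png

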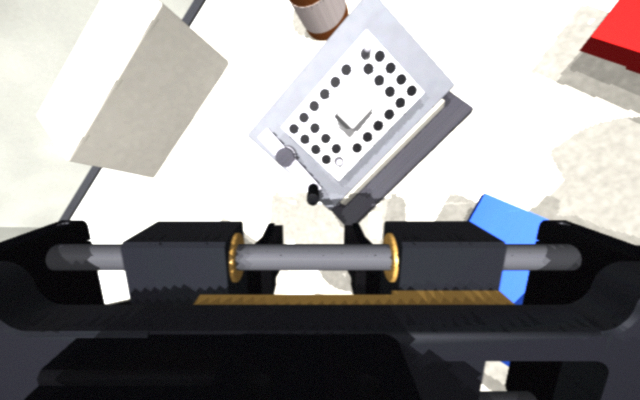

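The post is now at deck (-25,87), image (313,192), and the short end points up-slope off the plate, so the keeper is at about 1.5 rad. Next is to move above the handle.

```bash
python3 -m creep '[[0.4,85,35,61,0.4,-0.2,43],[0.4,85,35,61,0.4,-0.2,43],[0.4,85,35,61,0.4,-0.2,43],[0.4,85,35,61,0.4,-0.2,43],[0.4,85,35,61,0.4,-0.2,43],[0.4,85,35,61,0.4,-0.2,43],[0.4,85,35,61,0.4,-0.2,43],[0.4,85,35,61,0.4,-0.2,43]]'
python3 look.py w4.png; python3 fit.py
python3 - <<'E'
from h import *
D=deck();R=D[:3,:3]@tool(180)
P=lambda x,y,z:(D@np.array([x/1000,y/1000,z/1000,1]))[:3]
go(R,P(0,0,216))
E
```

```text
time_s: 7.37
tcp_pos: [0.4355, 0.2549, 0.3206]
ee_rot: [[-0.104, -0.861, 0.497], [-0.995, 0.09, -0.054], [0.002, -0.5, -0.866]]
wrist_force: [0.1, 0.3, 0.3]
gripper_width: 0.698
gripper_force: 0.0
plate_base 0.9 591 206 [0.377 0.24  0.07 ] deck [-173.8  -21.5   91.8]
plate_base 0.71 316 185 [0.562 0.221 0.094] deck [ -1.  -19.7  19.9]
plate_grip 0.86 594 202 [0.376 0.237 0.071] deck [-174.2  -24.4   92.6]
plate_grip 0.78 313 188 [0.561 0.223 0.101] deck [  1.6 -18.3  25.8]
keeper 0.62 299 289 [0.579 0.316 0.113] deck [14.1 75.8 32.6]
keeper_pivot 0.8 294 289 [0.583 0.315 0.115] deck [18.8 75.8 32.6]
keeper_pivot 0.2 315 189 [0.558 0.223 0.103] deck [ -0.1 -18.1  29.1]
keeper_post 0.69 296 290 [0.581 0.316 0.114] deck [16.9 76.9 32.4]
deck_c 0.94 309 132 [0.572 0.175 0.081] deck [  5.5 -65.    0.4]
top plane [-1.54094146e-04 -3.06992271e-04  2.01597318e+01] 9040
plate rect ((0.044765472412109375, -14.020767211914062), (100.35028076171875, 86.24884033203125), 89.98135375976562) [[-42.22530691 -63.46055807]
 [ 42.30538215  34.41121166]]
deck 11818 [[-65.1 -99.3  -1.7]
 [ -0.9 -65.9   0. ]
 [ 67.4  94.8   1.7]]
((1.2518386840820312, -0.5389862060546875), (199.23703002929688, 135.59100341796875), 89.8962173461914)
handle 1216 [[ -8.7 -18.1  69.6]
 [  0.1  -4.1  71.9]
 [  8.7  11.5  73. ]]
((-0.19972610473632812, -2.5618553161621094), (19.536392211914062, 31.97612190246582), 0.25953564047813416)
keeper 557 [[-10.1  73.8  24.7]
 [ 22.5  78.6  28.5]
 [ 47.2  83.8  32.4]]
post 0 
shift mm [ 0.7  0.3 65.2] turn [-0.07  0.11  0.12]
```

```bash
python3 -m creep '[[0.4,1,0,25,0,0,0],[0.4,1,0,50,0,0,0],[0.4,1,0,65,0,0,0],[0.4,1,0,65,0,0,0],[-0.2,1,0,65,0,0,0],[-1,1,0,65,0,0,0],[-1,1,0,65,0,0,0],[-1,1,0,65,0,0,0]]'; python3 -m creep '[[-1,0,0,0,0,0,0],[-1,0,0,0,0,0,0],[-1,0,0,0,0,0,0],[-1,0,0,0,0,0,0]]'
python3 - <<'E'
from h import *
s=r.sense();D=deck();print((D[:3,:3].T@(s['tcp_pos']-D[:3,3])*1000).round(1), (D[:3,:3].T@s['wrist_force']).round(1))
go(D[:3,:3]@tool(180),D[:3,3]+.216*D[:3,2])
E
```

```text
time_s: 8.38
tcp_pos: [0.467, 0.2517, 0.2662]
ee_rot: [[-0.105, -0.86, 0.5], [-0.994, 0.092, -0.051], [-0.002, -0.502, -0.865]]
wrist_force: [0.6, 0.3, -0.2]
gripper_width: 0.48
gripper_force: 0.0
time_s: 8.72
tcp_pos: [0.4667, 0.2513, 0.265]
ee_rot: [[-0.105, -0.861, 0.498], [-0.995, 0.091, -0.051], [-0.002, -0.5, -0.866]]
wrist_force: [-4.5, 0.2, 2.4]
gripper_width: 0.228
gripper_force: 30.0
[-3.000e-01 -2.000e-01  2.165e+02] [-2.7 -0.3  4.3]
shift mm [-0.2 -0.3  0.5] turn [-0.01  0.18  0.12]
```

```bash
python3 -m creep '[[-1,0,0,-3,0,0,0],[-1,0,0,-7,0,0,0],[-1,0,0,-12,0,0,0],[-1,0,0,-17,0,0,0]]'; python3 -m creep '[[-1,0,0,-6,0,0,0],[-1,0,0,-12,0,0,0],[-1,0,0,-18,0,0,0],[-1,0,0,-24,0,0,0],[-1,0,0,-32,0,0,0],[-1,0,0,-42,0,0,0]]'
python3 - <<'E'
from h import *
s=r.sense();D=deck();print((D[:3,:3].T@(s['tcp_pos']-D[:3,3])*1000).round(1), (D[:3,:3].T@s['wrist_force']).round(1))
T=np.array([.525,-.191,.005]); R=tool(180)
go(D[:3,:3]@tool(180),[.43,.256,.36]); go(R,[.43,.1,.38]); go(R,T+[0,0,.29])
E
```

```text
time_s: 9.05
tcp_pos: [0.4589, 0.2517, 0.279]
ee_rot: [[-0.106, -0.862, 0.496], [-0.994, 0.092, -0.053], [-0.001, -0.499, -0.867]]
wrist_force: [2.4, 1.4, -4.5]
gripper_width: 0.226
gripper_force: 30.0
time_s: 9.55
tcp_pos: [0.4373, 0.2531, 0.3143]
ee_rot: [[-0.107, -0.863, 0.494], [-0.994, 0.092, -0.055], [0.002, -0.498, -0.867]]
wrist_force: [0.7, 0.2, -5.0]
gripper_width: 0.229
gripper_force: 30.0
[ -1.2  -1.6 273.8] [-1.9  0.3 -4.6]
shift mm [ -2.  -16.2 -43.5] turn [ 0.16 -0.08  0.09]
shift mm [153.2 -40.5 -52.2] turn [-29.8   -1.72  -5.99]
shift mm [ 432.1 -107.    84.5] turn [-29.8   -1.72  -5.99]
```

The plate came off clear with low forces. Now I'll raise it and carry it over to the tray.

```bash
python3 -m creep '[[-1,0,-8,-22,0,0,0],[-1,0,-16,-44,0,0,0],[-1,30,-20,-46,-4,0,-1],[-1,65,-25,-50,-10,-0.6,-2],[-1,105,-32,-52,-16,-1,-3],[-1,145,-40,-52,-22,-1.3,-4.5],[-1,180,-50,-52,-27,-1.6,-5.5],[-1,215,-60,-45,-29.8,-1.7,-6]]'
python3 - <<'E'
from h import *
T=np.array([.525,-.191,.005]); R=tool(180)
go(R,T+[0,0,.33])
E
```

```text
time_s: 10.22
tcp_pos: [0.4376, 0.084, 0.3817]
ee_rot: [[-0.012, -0.998, 0.062], [-1.0, 0.012, -0.008], [0.007, -0.062, -0.998]]
wrist_force: [1.3, -2.1, -5.6]
gripper_width: 0.222
gripper_force: 30.0
shift mm [273.6 -87.6  54.2] turn [-3.53 -0.43 -0.69]
```

```bash
python3 -m creep '[[-1,35,-12,5,0,0,0],[-1,75,-24,10,0,0,0],[-1,112,-36,15,0,0,0],[-1,150,-48,20,0,0,0],[-1,187,-60,25,0,0,0],[-1,225,-72,30,0,0,0],[-1,255,-80,35,0,0,0],[-1,255,-80,35,0,0,0]]'; python3 -m creep '[[-1,0,0,0,0,0,0],[-1,0,0,0,0,0,0]]'
python3 - <<'E'
from h import *
s=r.sense();T=np.array([.525,-.191,.005]); R=tool(180); go(R,T+[0,0,.216+.02]); print(s['tcp_pos'],s['moment'])
p,d,W,c=cap('side'); save(p[150:400,200:520],'s2.png')
p,d,W,c=cap('wrist'); m=(d>.1)
# plate top plane in view
X=W[m&(abs(W[...,2]-(s['tcp_pos'][2]-.196))<.012)&(abs(W[...,0]-s['tcp_pos'][0])<.06)&(abs(W[...,1]-s['tcp_pos'][1])<.08)]
for k in range(4):
    A=np.c_[X[:,:2]-s['tcp_pos'][:2],np.ones(len(X))]; co=np.linalg.lstsq(A,X[:,2],rcond=None)[0]; X=X[abs(X[:,2]-A@co)<.003]; 
print('plate tilt',co,len(X),cv2.minAreaRect((X[:,:2]*1000).astype(np.float32)))
E
```

```text
time_s: 10.88
tcp_pos: [0.5175, -0.1763, 0.3525]
ee_rot: [[-0.023, -0.998, 0.064], [-1.0, 0.022, -0.011], [0.009, -0.064, -0.998]]
wrist_force: [-0.5, 1.4, -5.3]
gripper_width: 0.224
gripper_force: 30.0
time_s: 11.05
tcp_pos: [0.5165, -0.172, 0.3538]
ee_rot: [[-0.017, -0.998, 0.065], [-1.0, 0.017, -0.01], [0.008, -0.065, -0.998]]
wrist_force: [-0.3, 0.4, -4.4]
gripper_width: 0.226
gripper_force: 30.0
shift mm [ 17.9  -1.5 113.3] turn [-3.72 -0.52 -0.98]
[ 0.5164551  -0.17195315  0.35383271] [0.1130213  0.35445754 0.04237475]
plate tilt [ 0.06562017 -0.02441484  0.15785687] 11453 ((530.17431640625, -181.66680908203125), (113.3049087524414, 86.21508026123047), 89.15961456298828)
```

View pics/s2.png

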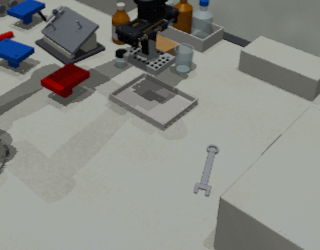

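```bash
python3 -m creep '[[-1,18,-1,20,-3.7,-1.1,-1],[-1,18,-1,50,-3.7,-1.1,-1],[-1,18,-1,75,-3.7,-1.1,-1],[-1,18,-1,95,-3.7,-1.1,-1],[-1,18,-1,110,-3.7,-1.1,-1],[-1,18,-1,110,-3.7,-1.1,-1],[-1,18,-1,110,-3.7,-1.1,-1]]'
cat > chk.py <<'E'
from h import *
s=r.sense();T=np.array([.525,-.191,.005]); R=tool(180); go(R,T+[0,0,.216]); print(s['tcp_pos'],s['wrist_force'])
p,d,W,c=cap('wrist'); m=(d>.1); save(cv2.convertScaleAbs(p,alpha=1.2),'w_t%d.png'%(s['time_s']*100))
X=W[m&(abs(W[...,2]-(s['tcp_pos'][2]-.196))<.012)&(abs(W[...,0]-s['tcp_pos'][0])<.06)&(abs(W[...,1]-s['tcp_pos'][1])<.08)]
for k in range(4):
    A=np.c_[X[:,:2]-s['tcp_pos'][:2],np.ones(len(X))]; co=np.linalg.lstsq(A,X[:,2],rcond=None)[0]; X=X[abs(X[:,2]-A@co)<.003]
print('plate tilt',co,len(X),cv2.minAreaRect((X[:,:2]*1000).astype(np.float32)))
for t in ['tray_in']:
  for o in vision.find_in('wrist',t)[:2]: print(o)
F=m&(abs(W[...,0]-.525)<.12)&(abs(W[...,1]+.191)<.15)&(W[...,2]>.017)&(W[...,2]<.03); Q=W[F]; print('rim',np.percentile(Q,[1,99],axis=0).round(3),len(Q))
E
python3 chk.py; ls pics
```

```text
time_s: 11.73
tcp_pos: [0.5256, -0.1902, 0.2458]
ee_rot: [[0.004, -1.0, 0.003], [-1.0, -0.004, 0.009], [-0.009, -0.003, -1.0]]
wrist_force: [0.4, -0.4, -4.1]
gripper_width: 0.228
gripper_force: 30.0
shift mm [ 1.   0.7 24.8] turn [-0.17  0.5   0.23]
[ 0.52557801 -0.19016962  0.24578629] [ 0.41042595 -0.4156898  -4.11130664]
plate tilt [ 0.00264648 -0.0063457   0.0497383 ] 11450 ((526.8402099609375, -196.94830322265625), (86.39714050292969, 113.1566162109375), 0.213826984167099)
{'uv': [309.2, 105.2], 'conf': 0.83}
rim [[ 0.446 -0.304  0.017]
 [ 0.609 -0.19   0.026]] 5577
s2.png
side.png
top.png
topc.png
w1.png
w2.png
w3.png
w4.png
w_t1173.png
```

```bash
python3 -m creep '[[-1,2,1,6,0,0.0,0],[-1,3,1,12,0,0,0],[-1,3,1,18,0,0,0],[-1,3,1,21,0,0,0],[-1,3,1,23,0,0,0],[-1,3,1,23,0,0,0]]'; python3 -m creep '[[-1,0,0,0.5,0,0,0],[-1,0,0,1,0,0,0],[-1,0,0,1.5,0,0,0],[-1,0,0,2,0,0,0],[-1,0,0,2,0,0,0],[-1,0,0,2,0,0,0]]'; python3 chk.py
```

```text
time_s: 12.33
tcp_pos: [0.5244, -0.194, 0.2222]
ee_rot: [[0.002, -1.0, 0.003], [-1.0, -0.002, 0.009], [-0.009, -0.003, -1.0]]
wrist_force: [0.2, 0.8, -4.7]
gripper_width: 0.229
gripper_force: 30.0
time_s: 12.83
tcp_pos: [0.5248, -0.1941, 0.2216]
ee_rot: [[0.002, -1.0, 0.005], [-1.0, -0.002, 0.008], [-0.008, -0.005, -1.0]]
wrist_force: [-1.3, -1.1, 1.7]
gripper_width: 0.23
gripper_force: 30.0
shift mm [-3.1 -0.2  0.7] turn [-0.31  0.48  0.13]
[ 0.52481438 -0.1941071   0.22164986] [-1.25572594 -1.1461896   1.71503894]
plate tilt [ 0.00290072 -0.00233367  0.02561486] 11455 ((526.4185180664062, -200.99905395507812), (86.61466979980469, 112.99868774414062), 0.17676186561584473)
{'uv': [308.2, 108.5], 'conf': 0.91}
rim [[ 0.446 -0.304  0.018]
 [ 0.609 -0.194  0.027]] 18342
```

The plate is on the floor: the load has transferred and its top is at 25.6 mm. I'll hold briefly, then release and retreat.

```bash
python3 -m creep '[[-1,0,0,0.5,0,0,0],[-1,0,0,0.5,0,0,0],[-1,0,0,0.5,0,0,0]]'; python3 -m creep '[[-0.4,0,0,0,0,0,0],[0,0,0,0,0,0,0],[0.2,0,0,0,0,0,0],[0.2,0,0,0,0,0,0],[0.2,0,0,0,0,0,0]]'; python3 -m creep '[[0.2,0,0,-20,0,0,0],[0.2,0,0,-50,0,0,0],[0.2,0,0,-90,0,0,0],[0.2,0,0,-130,0,0,0],[0.2,0,0,-150,0,0,0],[0.2,0,0,-150,0,0,0],[0.2,0,0,-150,0,0,0]]'
python3 - <<'E'
from h import *
p,d,W,c=cap('wrist'); save(p,'w9.png')
X=W[(d>.1)&(abs(W[...,2]-.025)<.006)&(abs(W[...,0]-.525)<.06)&(abs(W[...,1]+.195)<.08)]
A=np.c_[X[:,:2]-[.525,-.195],np.ones(len(X))]; co=np.linalg.lstsq(A,X[:,2],rcond=None)[0]; print(co,len(X))
p,d,W,c=cap('top'); D=deck(); L=(W-D[:3,3])@D[:3,:3]*1000
m=(d>0)&(abs(L[...,0])<60)&(abs(L[...,1]-105)<45)&(abs(L[...,2]-70)<15); print('post',np.median(L[m],0),m.sum())
E
```

```text
time_s: 13.18
tcp_pos: [0.5249, -0.1941, 0.2215]
ee_rot: [[0.003, -1.0, 0.005], [-1.0, -0.002, 0.008], [-0.008, -0.005, -1.0]]
wrist_force: [-1.5, -0.6, 5.3]
gripper_width: 0.229
gripper_force: 30.0
time_s: 13.6
tcp_pos: [0.5247, -0.1939, 0.2202]
ee_rot: [[0.002, -1.0, 0.005], [-1.0, -0.002, 0.009], [-0.009, -0.005, -1.0]]
wrist_force: [-0.2, -0.3, -0.5]
gripper_width: 0.517
gripper_force: 0.0
time_s: 14.18
tcp_pos: [0.5239, -0.1952, 0.3717]
ee_rot: [[0.002, -1.0, 0.008], [-1.0, -0.002, 0.009], [-0.009, -0.008, -1.0]]
wrist_force: [-0.8, 0.3, -0.0]
gripper_width: 0.597
gripper_force: 0.0
[ 0.00051966 -0.00013762  0.02555058] 6574
post [-26.38383768  90.5349391   73.4220055 ] 15
```

View pics/w9.png

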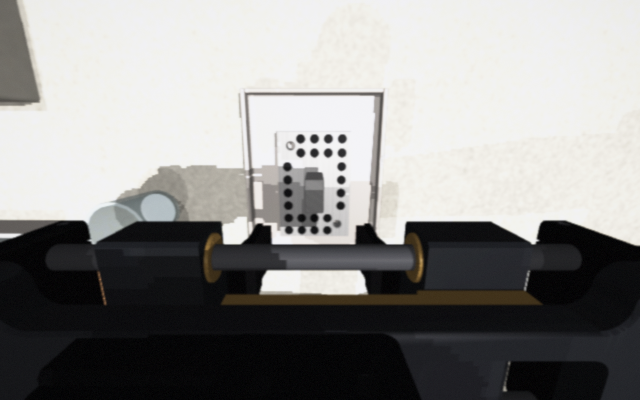

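The plate lies flat in the tray at (312,185), handle up and clear of the walls. The keeper post is still at deck (-26,90), aside. Handing in.

```bash
python3 -c "
from station import r
print(r.finish_job())"
```

```text
the job is handed in; nothing more can be done
None
```

The job is handed in, though it returned no verdict: the plate lies flat and released in the white tray, handle up, the keeper is still aside at about 1.5 rad, and I knowingly touched nothing else.

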